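# Bring the chilli jar round to the front of the seasoning carousel

### The arm

A 6-joint arm with a two-finger parallel gripper is mounted at the origin on the work surface. World frame = base frame: x ahead of the robot, y to its left, z up, the work surface at z = 0. Lengths are in m, angles in degrees, forces in N, time in s.
With the tool pointing down it reaches from about 0.25 to 0.725 m from the base axis. Payload 9.7 kg.
Tool frame: the origin (TCP) lies between the finger pads; the fingertips stand 19 mm ahead of it and the grasp point (between the pads) is the TCP; z points along the fingers, y is the line along which they close (so a half turn about z gives the same grasp; the last joint's range is limited). The gripper opens to 85 mm and grips with 20 to 120 N. Pads are 22 mm wide; open, the fingers measure 114 mm over their backs; the gripper's body (76 mm by 85 mm) begins 54 mm behind the grasp point. The pads swing forward as they close: fully open they stand 13 mm farther back than shut.
Start: joints at [-69.901, 4.979, 10.078, 95.1, 0, 90], TCP at [0.189, -0.517, 0.25] pointing down, gripper open.
Joint ranges: [-179.16, 179.16], [-48.56, 103.87], [-65.8, 70.77], [-126.05, 130.52], [-82.76, 87.17], [-180, 180]. Speed limits (degrees/s): [127.2, 127.2, 147.25, 180, 180, 180].

### API

Orientations are given as [roll, pitch, yaw] about the fixed x, y, z axes, in that order (R = Rz(yaw) Ry(pitch) Rx(roll)).
In Python, from workcell import telemetry, camera, calibration, workorder gives the robot as it stands.
- The arm moves only by the tool play_rows, never from a script. Its argument "increments" is a list of rows, each a list of 3 entries, a list of its own where there are three numbers: the shift along the tool's x, y, z in mm, then the turn, a rotation vector about the tool's x, y, z in degrees, then the closure, from 0 (fully open) to 1 (shut). In form: [[[x, y, z], [ax, ay, az], jaw], ...]. A call has 1 to 20 rows; each row is the pose to reach, as a shift and turn from the pose commanded when the call began, along the tool's axes at that moment; what a row does not reach only later rows make up. A row lasts 1/10 s, in which the tool goes at most 50 mm and 8.59 degrees, less where a joint would pass 70% of its speed; a pose out of reach is approached as far as the arm can. A call with a gripper value outside its range is refused whole. The fingers move at their own pace and stop on an object; "grip_force" is the grip in N (left out, the last holds). Time passes only in rows, so rows that repeat a pose let the fingers close. It gives the time, the measured TCP pose, the force, the opening and the grip force at its end, in the units of the state.
- telemetry.get_obs(): the state, without advancing time (a new reading comes with each control period).
- camera(name): name is "side" or "top" or "wrist"; returns (picture, depth): 420x560x3 uint8, red, green, blue; 420x560 float32, m along the optical axis (not along the pixel's ray), 0 where there is no reading.
- calibration(name): a dict with "vertical_fov" (degrees; the focal length in pixels is half the picture's height over the tangent of half this angle, whatever the lens; pixels are square), "cx", "cy" (the principal point, pixels), "rvec" (rotation vector, rad) and "tvec" (3), from world to camera coordinates, as OpenCV has them; the wrist camera has in their place "hand_eye" (4x4, takes a point from camera to tool coordinates, whose origin is the TCP and whose axes are the flange's). Camera axes: x right, y down, z forward; pixel columns grow to the right and rows downward; lengths in m; the calibration is good to about 2 mm. A picture is of the moment at which its call begins: read the wrist's pose just before it. calibration takes no time and is no camera call.
- workorder.job_done(): hands the job in; it is judged then, once.
The state is a dict: "time": time; "q": joint angles; "qd": joint speeds; "joint_efforts": joint torques, N m; "ee_pos": TCP position; "tcp_rot": TCP orientation; "wrist_force": force on the tool from outside, world axes, zero at the start; "torque": the same for the moment, N m; "opening": finger opening in m; "grasp_force": force on a finger pad.
Only numpy, scipy, OpenCV 4.12 (cv2) and the standard library are available. Lean on these libraries where they do the work, as an engineer would, in place of code of your own. Each camera call takes 0.05 s, during which the arm holds its last target. There are 200 camera calls.

### The job

Turn the wooden lazy Susan on the dumpling bench by pushing its scalloped rim with the fingertips, gently, until the red-lidded chilli jar stands at the middle of the front: the open side of the steel tray, opposite its raised back. Leave every jar standing where it is on the lazy Susan: do not touch, lift or tip any of them, and do not disturb the tub or the steamer beside the tray.

Things in the scene. Friction and masses are not known exactly. Their poses are not given: they have to be found in the camera images.
- station: Fixed square stainless drip tray under the lazy Susan, 340 x 340 mm, floor top at z = 10 mm. Origin: centre of its underside, on the turning axis, at bench height. Its +x side is the back, with a raised upstand 54 mm high, 170 mm from the origin; its -x side is the open FRONT, roughly facing the robot. The two sides have lips up to 17 mm high.
- carousel: Wooden lazy Susan, 300 mm across, six-petal scalloped edge, 20 mm thick (z = 36 to 56 mm; open air from tray floor to its underside). Turns freely either way, no end stop, about the vertical through its origin (centre of its underside); its orientation turns with it. Bearing drag 0.05 N m (0.4 N at the rim): it stops soon after the push stops.
- hollow (a point): On the lazy Susan's rim, half-way up (z = 46 mm): the bottom of one hollow between two petals, 128 mm from the axis; five more hollows follow every 60 degrees. Petals are round, 40 mm radius about points 110 mm from the axis, reaching 150 mm; hollows are about 60 mm wide, 22 mm deep: a fingertip set in one pushes on a petal's flank.
- chilli_mid (a point): Loose closed jar, 52 mm diameter, 58 mm high, RED lid, amber glass (the chilli jar, the one wanted at the front); this point is its centre, half-way up. It stands on the lazy Susan about 76 mm from the axis, one jar per petal, tops 114 mm above the bench; it rides along when the lazy Susan turns.
- salt_mid (a point): Loose closed jar, 52 mm diameter, 58 mm high, white lid, clear glass; this point is its centre, half-way up. It stands on the lazy Susan about 76 mm from the axis, one jar per petal, tops 114 mm above the bench; it rides along when the lazy Susan turns.
- soy_mid (a point): Loose closed jar, 52 mm diameter, 58 mm high, black lid, amber glass; this point is its centre, half-way up. It stands on the lazy Susan about 76 mm from the axis, one jar per petal, tops 114 mm above the bench; it rides along when the lazy Susan turns.
- mustard_mid (a point): Loose closed jar, 52 mm diameter, 58 mm high, yellow lid, clear glass; this point is its centre, half-way up. It stands on the lazy Susan about 76 mm from the axis, one jar per petal, tops 114 mm above the bench; it rides along when the lazy Susan turns.
- pickle_mid (a point): Loose closed jar, 52 mm diameter, 58 mm high, green lid, green glass; this point is its centre, half-way up. It stands on the lazy Susan about 76 mm from the axis, one jar per petal, tops 114 mm above the bench; it rides along when the lazy Susan turns.
- sesame_mid (a point): Loose closed jar, 52 mm diameter, 58 mm high, blue lid, clear glass; this point is its centre, half-way up. It stands on the lazy Susan about 76 mm from the axis, one jar per petal, tops 114 mm above the bench; it rides along when the lazy Susan turns.
- tub_mid (a point): Bystander: loose white plastic tub with blue lid, 140 x 180 x 75 mm (x, y, z), beside the tray; point at its centre.
- steamer_mid (a point): Bystander: loose round steel steamer tier with lid, 186 mm diameter, 84 mm high to the top of its black knob, side handles reaching 109 mm from its middle along its y; point on its axis 36 mm up.
Not all that is in view belongs to the job. There is more than one size of the part that bears pickle_mid; the job needs the larger.

How it is judged (in metres and radians):
At the end, for the whole second after the job is handed in: The red-lidded chilli jar's centre lies within 16 mm of the tray's centre line on the front side, at least 60 mm in front of the axis; the lazy Susan is at rest; all six jars stand upright on it, 60 to 92 mm from the axis (x of chilli_mid in the frame of station below -0.06 m and y of chilli_mid in the frame of station between -0.016 and 0.016 m and horizontal distance between chilli_mid and carousel between 0.06 and 0.092 m and height (world z) of chilli_mid between 0.08 and 0.09 m and angle between each of chilli_mid, salt_mid, soy_mid, mustard_mid, pickle_mid, sesame_mid's own z axis and vertical below 0.1 rad and horizontal distance between salt_mid and carousel between 0.06 and 0.092 m and height (world z) of salt_mid between 0.08 and 0.09 m and horizontal distance between soy_mid and carousel between 0.06 and 0.092 m and height (world z) of soy_mid between 0.08 and 0.09 m and horizontal distance between mustard_mid and carousel between 0.06 and 0.092 m and height (world z) of mustard_mid between 0.08 and 0.09 m and horizontal distance between pickle_mid and carousel between 0.06 and 0.092 m and height (world z) of pickle_mid between 0.08 and 0.09 m and horizontal distance between sesame_mid and carousel between 0.06 and 0.092 m and height (world z) of sesame_mid between 0.08 and 0.09 m and angular speed of carousel below 0.05 rad/s); the robot touches nothing.
It fails at once if the robot touches a jar (more than 1 N) (contact force between any of the arm, the fingers and chilli above 1 N or contact force between any of the arm, the fingers and salt above 1 N or contact force between any of the arm, the fingers and soy above 1 N or contact force between any of the arm, the fingers and mustard above 1 N or contact force between any of the arm, the fingers and pickle above 1 N or contact force between any of the arm, the fingers and sesame above 1 N).
It fails at once if a jar is lifted more than 15 mm or tipped more than about 17 degrees (height (world z) of any of chilli_mid, salt_mid, soy_mid, mustard_mid, pickle_mid, sesame_mid above 0.1 m or angle between any of chilli_mid, salt_mid, soy_mid, mustard_mid, pickle_mid, sesame_mid's own z axis and vertical above 0.3 rad).
It fails at once if the lazy Susan is flung round faster than 2.5 rad/s (a turn in 2.5 s) (angular speed of carousel above 2.5 rad/s).
It fails at once if the tub or the steamer is moved more than 20 mm (distance of any of tub_mid, steamer_mid from where it was at the start of the episode above 0.02 m).
It also fails if it takes over 69 s, if anything falls off the work surface, if the arm or the gripper's body presses on something with over 40 N, if the wrist force passes 120 N, or if a joint passes its speed limit or range.

## Working session

There is one attempt and no reset: what is moved stays moved. The work goes in short steps, Python scripts to look and compute and a tool call to move; the robot and the scene stay as the last step left them, time stands still between calls to the robot, and variables do not carry over. Pictures are saved under pics/ and viewed, at most 10 in all, crops included, and the job is handed in when it is done.

Besides the shell and the picture viewer there is one more tool, called after "Emit:" in YAML: its name, and indented under it one key for each argument. play_rows: Moves the arm, as the interface text tells. Its arguments: {"type":"object","properties":{"increments":{"type":"array"},"grip_force":{"type":"number"}},"required":["increments"]}

```bash
mkdir -p pics; ls
python3 - <<'E'
from workcell import telemetry, camera, calibration, workorder
import cv2,numpy as np
o=telemetry.get_obs();print({k:np.round(v,3) for k,v in o.items()})
for n in("top","side"):
    p,d=camera(n);cv2.imwrite(f"pics/{n}0.png",p[...,::-1]);np.save(f"{n}_d.npy",d);np.save(f"{n}_p.npy",p);print(n,calibration(n))
E
```

```text
pics
{'time': np.float64(0.0), 'q': array([-6.9902e+01,  5.0130e+00,  1.0036e+01,  9.5100e+01, -1.0000e-03,
        9.0000e+01]), 'qd': array([ 0.059, -0.124, -0.1  ,  0.012, -0.003, -0.036]), 'joint_efforts': array([ 2.0000e-03, -5.2040e+01,  4.6479e+01,  1.7000e-02,  0.0000e+00,
       -0.0000e+00]), 'ee_pos': array([ 0.189, -0.516,  0.25 ]), 'tcp_rot': array([-1.79924e+02,  1.00000e-03,  2.00980e+01]), 'wrist_force': array([-0.671,  0.686, -0.159]), 'torque': array([-0.052, -0.033,  0.01 ]), 'grasp_force': np.float64(0.0), 'opening': np.float64(0.086)}
top {'vertical_fov': 50.965245816167354, 'cx': 275.30534657275166, 'cy': 214.4356279210454, 'rvec': array([ 2.14656857, -2.15360373,  0.17316541]), 'tvec': array([0.04119202, 0.59658279, 1.01678627])}
side {'vertical_fov': 45.231167623874235, 'cx': 278.58760250779017, 'cy': 214.92960470073018, 'rvec': array([ 0.54588325, -2.48965865,  1.46823027]), 'tvec': array([0.55278696, 0.18420401, 1.02747324])}
```

View pics/top0.png

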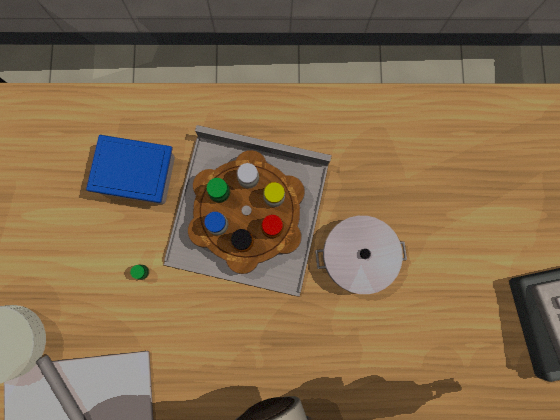

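View pics/side0.png

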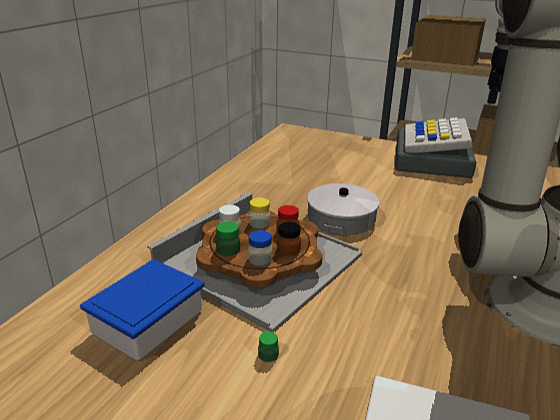

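The top view shows the tray centred near (246,211), with its upstand at the upper edge, so the front is the lower edge. The red lid is at (272,225), black (241,239), blue (215,223), green (217,189), white (247,174) and yellow (274,193). The green jar on the bench at (139,272) is the small decoy; the large pickle jar is the one on the carousel. The tub is at (130,168) and the steamer at (363,255).

```bash
cat > h.py <<'E'
import numpy as np,cv2
from workcell import telemetry, camera, calibration
def cam(n):
    c=calibration(n);R=cv2.Rodrigues(np.array(c["rvec"]))[0];f=210/np.tan(np.radians(c["vertical_fov"]/2))
    return c,R,np.array(c["tvec"]),f
def onplane(n,uv,z):
    c,R,t,f=cam(n);uv=np.atleast_2d(uv)
    r=np.c_[(uv[:,0]-c["cx"])/f,(uv[:,1]-c["cy"])/f,np.ones(len(uv))]@R
    o=-R.T@t;return o+r*((z-o[2])/r[:,2])[:,None]
def cloud(n,d):
    c,R,t,f=cam(n);v,u=np.mgrid[:420,:560]
    P=np.stack([(u-c["cx"])/f*d,(v-c["cy"])/f*d,d],-1)
    return (P-t)@R
H=dict(red=((0,8),(172,180)),yellow=((26,34),),green=((55,75),),blue=((105,125),))
def lids(p,box=(165,130,330,295)):
    h=cv2.cvtColor(p,cv2.COLOR_RGB2HSV).astype(int);out={}
    m0=np.zeros(h.shape[:2],bool);m0[box[1]:box[3],box[0]:box[2]]=1
    for k,rs in H.items():
        m=m0&(h[...,1]>170)&(h[...,2]>90)&np.any([(h[...,0]>=a)&(h[...,0]<=b) for a,b in rs],0)
        n,l,s,c=cv2.connectedComponentsWithStats(m.astype(np.uint8))
        if n>1:
            i=1+np.argmax(s[1:,4]);out[k]=(c[i],s[i,4])
    return out
E
python3 - <<'E'
from h import *
p=np.load("top_p.npy");d=np.load("top_d.npy");X=cloud("top",d)
for k,(c,a) in lids(p).items(): print(k,c.round(1),a,onplane("top",c,.114)[0].round(4), X[int(c[1]),int(c[0])].round(3))
box=np.zeros((420,560),bool);box[120:300,155:335]=1
# wood disc
z=X[...,2]
m=box&(z>.048)&(z<.064)&(d>0)
q=X[m][:,:2];
(cx,cy),r=cv2.minEnclosingCircle(q.astype(np.float32));print("disc",cx,cy,r,m.sum(),np.median(z[m]))
# tray
m=box&(d>0)&(z>.005)&(z<.06);rr=cv2.minAreaRect(X[m][:,:2].astype(np.float32));print("tray",rr)
for uv in[(246,211),(130,168),(363,280),(139,272)]:print(uv,X[uv[1],uv[0]].round(3))
# petal angles: disc radius profile
m=box&(z>.045)&(z<.066)&(d>0);q=X[m][:,:2]-[cx,cy];a=np.degrees(np.arctan2(q[:,1],q[:,0]))%360;R=np.hypot(*q.T)
print([(i,round(R[(a>=i)&(a<i+10)].max()*1000)) for i in range(0,360,10)])
print("corners px->z.01",onplane("top",[(164,264),(300,294),(329,160),(197,128)],.012).round(3))
E
```

```text
red [271.8 224.3] 340 [0.5639 0.048  0.114 ] [0.565 0.05  0.113]
yellow [273.7 192. ] 319 [0.6377 0.0436 0.114 ] [0.642 0.045 0.106]
green [216.5 187.2] 303 [0.649 0.173 0.114] [0.649 0.174 0.115]
blue [214.5 221.4] 317 [0.5707 0.1764 0.114 ] [0.572 0.177 0.114]
disc 0.6186845898628235 0.07863448560237885 0.25050991773605347 8914 0.05554092588027233
tray ((0.6153510808944702, 0.11248064041137695), (0.4483994245529175, 0.42734935879707336), 86.92765045166016)
(246, 211) [0.604 0.109 0.054]
(130, 168) [0.705 0.384 0.072]
(363, 280) [ 0.44  -0.163  0.063]
(139, 272) [0.461 0.361 0.044]
[(0, 173), (10, 190), (20, 218), (30, 250), (40, 244), (50, 280), (60, 243), (70, 235), (80, 243), (90, 159), (100, 178), (110, 182), (120, 178), (130, 158), (140, 156), (150, 167), (160, 168), (170, 162), (180, 136), (190, 130), (200, 133), (210, 137), (220, 250), (230, 229), (240, 204), (250, 189), (260, 97), (270, 105), (280, 115), (290, 117), (300, 215), (310, 198), (320, 178), (330, 166), (340, 161), (350, 165)]
corners px->z.01 [[ 0.48   0.31   0.012]
 [ 0.407 -0.02   0.012]
 [ 0.741 -0.098  0.012]
 [ 0.825  0.238  0.012]]
```

```bash
cat >> h.py <<'E'
from scipy.spatial.transform import Rotation as Ro
def tool():
    o=telemetry.get_obs();return o,np.array(o["ee_pos"]),Ro.from_euler("xyz",o["tcp_rot"],degrees=True)
C=np.array([.606,.110]);FRONT=167.
def ori(phi,tilt=20):  # tool z down, gripper leaning toward azimuth phi; tool x points opposite phi
    a=np.radians(phi);out=np.array([np.cos(a),np.sin(a),0]);t=np.radians(tilt)
    z=-np.sin(t)*out-np.cos(t)*np.array([0,0,1]);y=np.cross(z,-out);y/=np.linalg.norm(y)
    return Ro.from_matrix(np.c_[np.cross(y,z),y,z])
def tcp(r,th,ztip,phi,tilt=20):
    a=np.radians(th);R=ori(phi,tilt);return np.array([*(C+r*np.array([np.cos(a),np.sin(a)])),ztip])-R.apply([0,0,.019]),R
def row(p,R,p0,R0):
    return (R0.inv().apply(p-p0)*1000).round(0).tolist(),(R0.inv()*R).as_rotvec(degrees=True).round(1).tolist()
E
python3 - <<'E'
from h import *
print(calibration("wrist")["hand_eye"])
for z,l in((.01,[(164,264),(300,294)]),(.054,[(197,128),(329,160)])):
    q=onplane("top",l,z);e=q[0]-q[1];print(q.round(3),np.degrees(np.arctan2(-e[0],e[1])),np.linalg.norm(e), (q.mean(0)[:2]-C))
o,p0,R0=tool();print(p0,o["tcp_rot"])
for a in((.21,206,.20),(.21,206,.034)):
    p,R=tcp(*a,172);print(p.round(3),R.as_euler("xyz",degrees=True).round(1),row(p,R,p0,R0))
E
```

```text
[[-3.10079164e-04 -9.48057933e-01 -3.18097564e-01  8.33505373e-02]
 [ 9.99999928e-01 -2.25083304e-04 -3.03954326e-04  3.34707856e-04]
 [ 2.16567859e-04 -3.18097636e-01  9.48057935e-01 -1.24870650e-01]
 [ 0.00000000e+00  0.00000000e+00  0.00000000e+00  1.00000000e+00]]
[[ 0.48   0.311  0.01 ]
 [ 0.407 -0.02   0.01 ]] -12.52522156060378 0.33888307115529137 [-0.1624463   0.03520709]
[[ 0.81   0.23   0.054]
 [ 0.729 -0.092  0.054]] -14.116931123501264 0.33234170974604915 [ 0.16338828 -0.04071275]
[ 0.18895129 -0.516347    0.24965617] [-1.79933785e+02  1.32941567e-03  2.01009506e+01]
[0.411 0.019 0.218] [180. -20.  -8.] ([392.0, -426.0, 32.0], [-5.0, 19.6, 27.8])
[0.411 0.019 0.052] [180. -20.  -8.] ([392.0, -426.0, 198.0], [-5.0, 19.6, 27.8])
```

Emit:
play_rows:
  increments:
    - [[392,-426,32],[-5,19.6,27.8],1]
    - [[392,-426,32],[-5,19.6,27.8],1]
    - [[392,-426,32],[-5,19.6,27.8],1]
    - [[392,-426,32],[-5,19.6,27.8],1]
    - [[392,-426,32],[-5,19.6,27.8],1]
    - [[392,-426,32],[-5,19.6,27.8],1]
    - [[392,-426,32],[-5,19.6,27.8],1]
    - [[392,-426,32],[-5,19.6,27.8],1]
    - [[392,-426,32],[-5,19.6,27.8],1]
    - [[392,-426,32],[-5,19.6,27.8],1]
    - [[392,-426,32],[-5,19.6,27.8],1]
    - [[392,-426,32],[-5,19.6,27.8],1]
    - [[392,-426,32],[-5,19.6,27.8],1]
    - [[392,-426,32],[-5,19.6,27.8],1]
    - [[392,-426,32],[-5,19.6,27.8],1]
    - [[392,-426,32],[-5,19.6,27.8],1]
    - [[392,-426,32],[-5,19.6,27.8],1]
    - [[392,-426,32],[-5,19.6,27.8],1]

```text
time: 1.9
ee_pos: [0.4061, -0.0324, 0.2184]
tcp_rot: [-179.0, -20.0, -5.2]
wrist_force: [-0.1, -0.1, -0.2]
opening: 0.0
grasp_force: 0.0
```

Run:
```python
from h import *
o,p0,R0=tool();print(o["time"],p0.round(4),o["tcp_rot"],o["opening"])
p,d=camera("wrist");cv2.imwrite("pics/w1.png",p[...,::-1])
for a in((.21,206,.034),(.142,206,.034)):
    q,R=tcp(*a,172);print(row(q,R,p0,R0))
```

```text
1.9 [ 0.4061 -0.0324  0.2184] [-178.95489605  -20.01908787   -5.19564453] 3.0662439529078876e-05
([-57.0, -49.0, 157.0], [-2.0, 0.0, 2.6])
([-2.0, -83.0, 178.0], [-2.0, 0.0, 2.6])
```

View pics/w1.png

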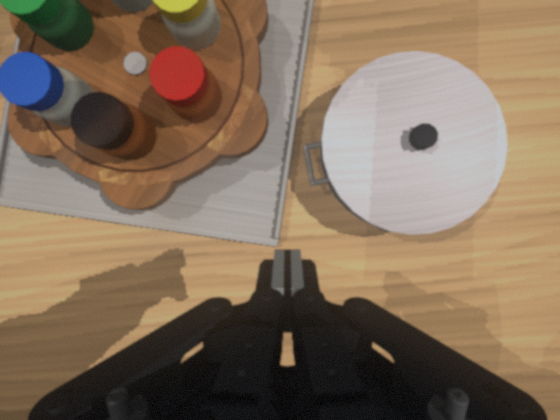

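The wrist view confirms the red-lidded jar at (180,75) on the right petal. The hollow to its left is at about (192,178), and the steamer is at (415,140).

Emit:
play_rows:
  increments:
    - [[-57,-49,157],[-2,0,2.6],1]
    - [[-57,-49,157],[-2,0,2.6],1]
    - [[-57,-49,157],[-2,0,2.6],1]
    - [[-57,-49,157],[-2,0,2.6],1]
    - [[-57,-49,157],[-2,0,2.6],1]
    - [[-57,-49,157],[-2,0,2.6],1]
    - [[-57,-49,157],[-2,0,2.6],1]
    - [[-57,-49,157],[-2,0,2.6],1]

```text
time: 2.75
ee_pos: [0.4071, -0.031, 0.054]
tcp_rot: [-178.9, -20.1, -5.0]
wrist_force: [0.5, 0.6, 0.3]
opening: -0.0002
grasp_force: 0.0
```

Run:
```python
from h import *
o,p0,R0=tool();tip=p0+R0.apply([0,0,.019]);r=tip[:2]-C
print(o["time"],tip.round(4),o["tcp_rot"],np.hypot(*r),np.degrees(np.arctan2(r[1],r[0]))%360,o["wrist_force"])
for a in((.175,206,.034),(.143,206,.034)):
    q,R=tcp(*a,172);print(row(q,R,p0,R0))
```

```text
2.75 [ 0.4136 -0.0312  0.0361] [-178.86962195  -20.08888517   -5.04491243] 0.23865482565936794 216.27682994042848 [0.54061664 0.59901888 0.31938191]
([27.0, -68.0, 13.0], [-2.1, -0.1, 2.8])
([53.0, -84.0, 23.0], [-2.1, -0.1, 2.8])
```

Run:
```python
from h import *
o,p0,R0=tool();print(o["q"],o["qd"],o["joint_efforts"],p0)
```

```text
[ -5.10630074 -36.41886511 -46.89100963  59.44011851   1.15146298
 179.94233486] [ 0.0251771  -0.01142832 -0.00631169 -0.04039324 -0.01512363  0.10031126] [ 4.93814028e-02 -1.25186509e+01  4.99725080e+01 -3.74075711e+00
  6.91303192e-02  1.18067592e-04] [ 0.40707172 -0.03100861  0.05396661]
```

Emit:
play_rows:
  increments:
    - [[0,-20,0],[0,0,0],1]
    - [[0,-20,0],[0,0,0],1]
    - [[0,-20,0],[0,0,0],1]
    - [[0,-20,0],[0,0,0],1]

```text
time: 3.15
ee_pos: [0.4068, -0.0242, 0.0527]
tcp_rot: [-178.6, -20.0, -4.3]
wrist_force: [-1.0, 1.2, -0.3]
opening: -0.0003
grasp_force: 0.0
```

Run:
```python
from h import *
o,p0,R0=tool();print(o["q"],o["qd"],o["joint_efforts"],p0,o["tcp_rot"])
```

```text
[ -4.35104161 -36.37777972 -46.98196784  59.43246929   1.45261034
 179.94391782] [-0.08640765 -0.02499992 -0.15441828  0.00366172  0.06614879 -0.07556968] [ 8.10749573e-02 -1.28882647e+01  5.06506419e+01 -3.76801416e+00
  8.17622594e-02  5.93598838e-05] [ 0.40681119 -0.02419014  0.05267955] [-178.56775561  -19.96475432   -4.29139273]
```

Joint 6 is at its limit, which is why the sideways shift and turn stalled. I'll turn the tool half a turn about its own axis, which gives the same fingers, and go on from there.

Emit:
play_rows:
  increments:
    - [[0,0,-30],[0,0,-8],1]
    - [[0,0,-60],[0,0,-16],1]
    - [[0,0,-60],[0,0,-24],1]
    - [[0,0,-60],[0,0,-32],1]
    - [[0,0,-60],[0,0,-40],1]
    - [[0,0,-60],[0,0,-48],1]
    - [[0,0,-60],[0,0,-56],1]
    - [[0,0,-60],[0,0,-64],1]
    - [[0,0,-60],[0,0,-72],1]
    - [[0,0,-60],[0,0,-80],1]
    - [[0,0,-60],[0,0,-88],1]
    - [[0,0,-60],[0,0,-96],1]
    - [[0,0,-60],[0,0,-104],1]
    - [[0,0,-60],[0,0,-112],1]
    - [[0,0,-60],[0,0,-120],1]
    - [[0,0,-60],[0,0,-128],1]
    - [[0,0,-60],[0,0,-136],1]
    - [[0,0,-60],[0,0,-144],1]
    - [[0,0,-60],[0,0,-152],1]
    - [[0,0,-60],[0,0,-160],1]

```text
time: 5.15
ee_pos: [0.3862, -0.0242, 0.1089]
tcp_rot: [171.7, 18.3, 154.9]
wrist_force: [-0.2, -0.5, 0.9]
opening: 0.0001
grasp_force: 0.0
```

```bash
cat >> h.py <<'E'
def ori(phi,tilt=20):  # gripper leaning toward azimuth phi; tool x points toward phi (camera outside)
    a=np.radians(phi);out=np.array([np.cos(a),np.sin(a),0]);t=np.radians(tilt)
    z=-np.sin(t)*out-np.cos(t)*np.array([0,0,1]);y=np.cross(z,out);y/=np.linalg.norm(y)
    return Ro.from_matrix(np.c_[np.cross(y,z),y,z])
def status():
    o,p0,R0=tool();tip=p0+R0.apply([0,0,.019]);r=tip[:2]-C
    print(round(float(o["time"]),2),"tip",tip.round(4),"rpy",np.round(o["tcp_rot"],1),"r",np.hypot(*r).round(4),"th",(np.degrees(np.arctan2(r[1],r[0]))%360).round(1),"F",np.round(o["wrist_force"],1),"q",np.round(o["q"],0))
    return p0,R0
E
python3 - <<'E'
from h import *
p0,R0=status()
for a in((.2,206,.034),(.142,206,.034)):
    q,R=tcp(*a,172);print(row(q,R,p0,R0))
E
```

```text
5.15 tip [ 0.3927 -0.0242  0.091 ] rpy [171.7  18.3 154.9] r 0.252 th 212.2 F [-0.2 -0.5  0.9] q [ -5. -41. -43.  68.   2.  19.]
([8.0, 48.0, 65.0], [2.6, -0.6, -16.2])
([-27.0, 91.0, 83.0], [2.6, -0.6, -16.2])
```

Emit:
play_rows:
  increments:
    - [[4,24,20],[1.3,-0.3,-8],1]
    - [[8,48,65],[2.6,-0.6,-16.2],1]
    - [[8,48,65],[2.6,-0.6,-16.2],1]
    - [[8,48,65],[2.6,-0.6,-16.2],1]
    - [[8,48,65],[2.6,-0.6,-16.2],1]
    - [[8,48,65],[2.6,-0.6,-16.2],1]

```text
time: 5.75
ee_pos: [0.4205, 0.0223, 0.0535]
tcp_rot: [179.8, 20.2, 171.5]
wrist_force: [0.5, -0.5, 0.2]
opening: -0.0
grasp_force: 0.0
```

Run:
```python
from h import *
p0,R0=status()
for a in((.142,206,.034),):
    q,R=tcp(*a,172);print(row(q,R,p0,R0))
p,d=camera("top");cv2.imwrite("pics/t2.png",cv2.resize(p[120:330,150:430,::-1],None,fx=2.5,fy=2.5))
for k,(c,a) in lids(p).items():
    w=onplane("top",c,.114)[0,:2]-C;print(k,np.hypot(*w).round(3),np.degrees(np.arctan2(w[1],w[0]))%360)
```

```text
5.75 tip [0.427  0.0214 0.0357] rpy [179.8  20.2 171.5] r 0.1998 th 206.3 F [ 0.5 -0.5  0.2] q [  6. -34. -45.  59.  -5.  14.]
([-44.0, 34.0, 18.0], [0.1, 0.2, -0.4])
red 0.075 235.7281374598625
yellow 0.074 295.4908031006815
green 0.076 55.648296268204604
blue 0.075 117.93236716160173
```

View pics/t2.png

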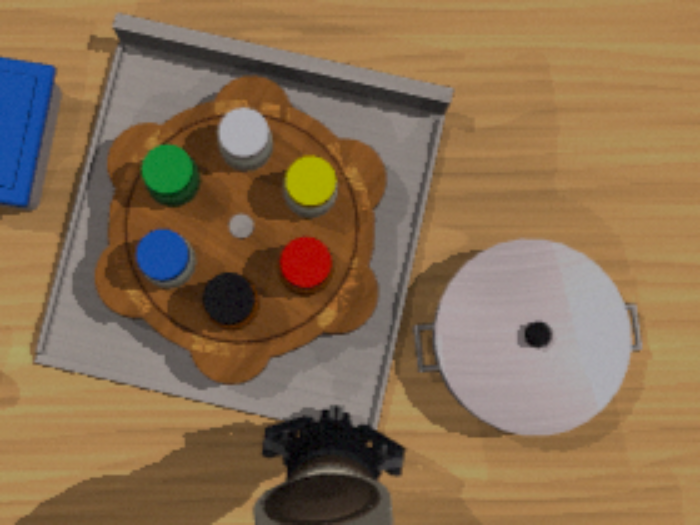

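The top view shows the gripper at about (335,430) in the crop, just outside the hollow between the black and red petals at (290,350). The steamer and jars are undisturbed, and the red jar measures 236° against a front of 167°.

Emit:
play_rows:
  increments:
    - [[-12,9,5],[0,0,0],1]
    - [[-24,18,10],[0,0,0],1]
    - [[-35,27,14],[0,0,0],1]
    - [[-44,34,18],[0,0,0],1]
    - [[-44,34,18],[0,0,0],1]

```text
time: 6.3
ee_pos: [0.4728, 0.0496, 0.051]
tcp_rot: [179.8, 20.1, 171.6]
wrist_force: [-0.5, -0.1, -0.0]
opening: 0.0002
grasp_force: 0.0
```

Run:
```python
from h import *
p0,R0=status()
for th in range(206,128,-4):
    q,R=tcp(.142,th,.034,172);print(th,row(q,R0,p0,R0)[0])
```

```text
6.3 tip [0.4793 0.0487 0.0332] rpy [179.8  20.1 171.6] r 0.1408 th 205.8 F [-0.5 -0.1 -0. ] q [  9. -24. -40.  55.  -6.  17.]
206 [0.0, -1.0, -1.0]
202 [5.0, 7.0, -3.0]
198 [10.0, 16.0, -4.0]
194 [14.0, 25.0, -6.0]
190 [17.0, 34.0, -7.0]
186 [20.0, 44.0, -8.0]
182 [22.0, 54.0, -9.0]
178 [23.0, 63.0, -9.0]
174 [24.0, 73.0, -9.0]
170 [24.0, 83.0, -9.0]
166 [23.0, 93.0, -9.0]
162 [22.0, 103.0, -9.0]
158 [20.0, 113.0, -8.0]
154 [18.0, 122.0, -7.0]
150 [14.0, 131.0, -6.0]
146 [11.0, 141.0, -4.0]
142 [6.0, 149.0, -3.0]
138 [1.0, 158.0, -1.0]
134 [-4.0, 166.0, 1.0]
130 [-10.0, 173.0, 3.0]
```

Emit:
play_rows:
  increments:
    - [[2,3,-1],[0,0,0],1]
    - [[5,7,-3],[0,0,0],1]
    - [[8,12,-3],[0,0,0],1]
    - [[10,16,-4],[0,0,0],1]
    - [[12,20,-5],[0,0,0],1]
    - [[14,25,-6],[0,0,0],1]
    - [[16,30,-6],[0,0,0],1]
    - [[17,34,-7],[0,0,0],1]
    - [[19,39,-7],[0,0,0],1]
    - [[20,44,-8],[0,0,0],1]
    - [[21,49,-8],[0,0,0],1]
    - [[22,54,-9],[0,0,0],1]
    - [[23,58,-9],[0,0,0],1]
    - [[23,63,-9],[0,0,0],1]
    - [[24,68,-9],[0,0,0],1]
    - [[24,73,-9],[0,0,0],1]
    - [[24,78,-9],[0,0,0],1]
    - [[24,83,-9],[0,0,0],1]

```text
time: 8.1
ee_pos: [0.4585, 0.136, 0.0506]
tcp_rot: [179.8, 20.0, 171.7]
wrist_force: [0.1, -0.1, 0.0]
opening: 0.0001
grasp_force: 0.2
```

Run:
```python
from h import *
p0,R0=status()
p,d=camera("top");cv2.imwrite("pics/t3.png",cv2.resize(p[120:330,150:430,::-1],None,fx=2.5,fy=2.5))
for k,(c,a) in lids(p).items():
    w=onplane("top",c,.114)[0,:2]-C;print(k,a,np.hypot(*w).round(3),np.degrees(np.arctan2(w[1],w[0]))%360)
for th in range(170,120,-2):
    q,R=tcp(.142,th,.034,172);print(th,row(q,R0,p0,R0)[0])
```

```text
8.1 tip [0.465  0.1351 0.0328] rpy [179.8  20.  171.7] r 0.1432 th 169.9 F [ 0.1 -0.1  0. ] q [ 22. -22. -38.  56. -10.  29.]
red 338 0.075 213.09471563466974
yellow 314 0.074 272.751324212018
green 301 0.076 32.38432784584308
blue 315 0.074 94.57770047468256
170 [-2.0, -0.0, -1.0]
168 [-2.0, 5.0, -1.0]
166 [-2.0, 10.0, -0.0]
164 [-3.0, 15.0, -0.0]
162 [-3.0, 19.0, 0.0]
160 [-4.0, 24.0, 0.0]
158 [-5.0, 29.0, 1.0]
156 [-6.0, 34.0, 1.0]
154 [-8.0, 39.0, 2.0]
152 [-9.0, 43.0, 2.0]
150 [-11.0, 48.0, 3.0]
148 [-13.0, 53.0, 4.0]
146 [-15.0, 57.0, 4.0]
144 [-17.0, 62.0, 5.0]
142 [-19.0, 66.0, 6.0]
140 [-21.0, 70.0, 7.0]
138 [-24.0, 74.0, 8.0]
136 [-27.0, 78.0, 9.0]
134 [-29.0, 82.0, 10.0]
132 [-32.0, 86.0, 11.0]
130 [-35.0, 90.0, 12.0]
128 [-38.0, 94.0, 13.0]
126 [-42.0, 97.0, 14.0]
124 [-45.0, 101.0, 15.0]
122 [-49.0, 104.0, 17.0]
```

View pics/t3.png

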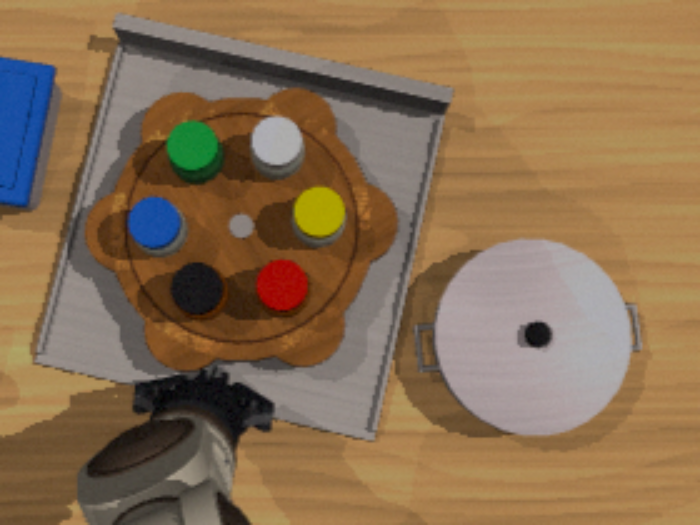

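Emit:
play_rows:
  increments:
    - [[-2,5,-1],[0,0,0],1]
    - [[-2,10,0],[0,0,0],1]
    - [[-3,15,0],[0,0,0],1]
    - [[-3,19,0],[0,0,0],1]
    - [[-4,24,0],[0,0,0],1]
    - [[-5,29,1],[0,0,0],1]
    - [[-6,34,1],[0,0,0],1]
    - [[-8,39,2],[0,0,0],1]
    - [[-9,43,2],[0,0,0],1]
    - [[-11,48,3],[0,0,0],1]
    - [[-13,53,4],[0,0,0],1]
    - [[-15,57,4],[0,0,0],1]
    - [[-17,62,5],[0,0,0],1]
    - [[-19,66,6],[0,0,0],1]
    - [[-21,70,7],[0,0,0],1]
    - [[-24,74,8],[0,0,0],1]
    - [[-27,78,9],[0,0,0],1]
    - [[-29,82,10],[0,0,0],1]
    - [[-32,86,11],[0,0,0],1]

```text
time: 10.05
ee_pos: [0.5045, 0.216, 0.0515]
tcp_rot: [179.8, 20.0, 171.7]
wrist_force: [-1.4, -0.7, -0.2]
opening: -0.0002
grasp_force: 0.2
```

Run:
```python
from h import *
p0,R0=status()
p,d=camera("top");cv2.imwrite("pics/t4.png",cv2.resize(p[120:330,150:430,::-1],None,fx=2.5,fy=2.5))
for k,(c,a) in lids(p).items():
    w=onplane("top",c,.114)[0,:2]-C;print(k,a,np.hypot(*w).round(3),np.degrees(np.arctan2(w[1],w[0]))%360)
for th in range(134,112,-2):
    q,R=tcp(.142,th,.034,172);print(th,row(q,R0,p0,R0)[0])
```

```text
10.05 tip [0.511  0.2151 0.0336] rpy [179.8  20.  171.7] r 0.1417 th 132.1 F [-1.4 -0.7 -0.2] q [ 29. -10. -29.  55. -12.  35.]
red 345 0.074 176.04843568425176
yellow 328 0.075 235.44802360797115
green 290 0.077 353.97968948630864
blue 303 0.074 56.05663773015741
134 [3.0, -3.0, -1.0]
132 [-0.0, 0.0, -0.0]
130 [-3.0, 4.0, 1.0]
128 [-6.0, 8.0, 2.0]
126 [-10.0, 11.0, 3.0]
124 [-13.0, 15.0, 4.0]
122 [-16.0, 18.0, 6.0]
120 [-20.0, 21.0, 7.0]
118 [-24.0, 24.0, 8.0]
116 [-28.0, 27.0, 10.0]
114 [-31.0, 30.0, 11.0]
```

View pics/t4.png

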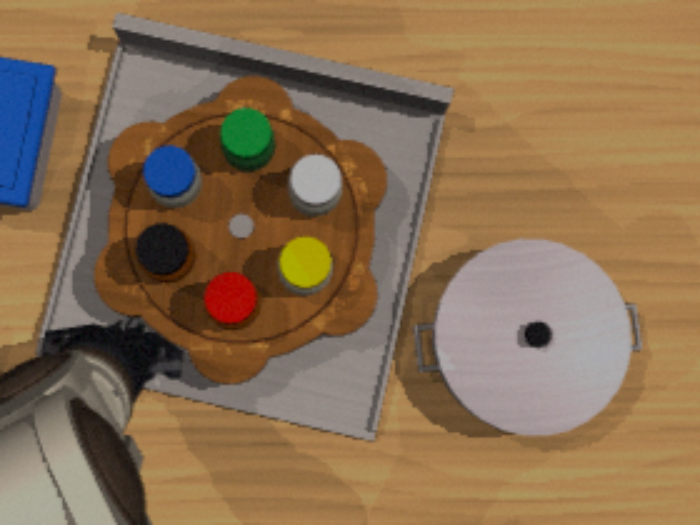

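The red jar is at about (232,300) in the crop, 176°, with 9° still to go. I'll finish slowly, then back straight out.

Emit:
play_rows:
  increments:
    - [[-2,2,0],[0,0,0],1]
    - [[-3,4,1],[0,0,0],1]
    - [[-5,6,2],[0,0,0],1]
    - [[-6,8,2],[0,0,0],1]
    - [[-8,10,3],[0,0,0],1]
    - [[-10,11,3],[0,0,0],1]
    - [[-12,13,4],[0,0,0],1]
    - [[-13,15,4],[0,0,0],1]
    - [[-14,16,5],[0,0,0],1]
    - [[-14,16,5],[0,0,0],1]
    - [[-14,16,5],[0,0,0],1]

```text
time: 11.2
ee_pos: [0.5213, 0.2294, 0.0516]
tcp_rot: [179.8, 20.0, 171.7]
wrist_force: [-0.4, -0.8, 0.0]
opening: -0.0001
grasp_force: 0.0
```

Run:
```python
from h import *
p0,R0=status()
p,d=camera("top")
for k,(c,a) in lids(p).items():
    w=onplane("top",c,.114)[0,:2]-C;print(k,a,np.hypot(*w).round(3),np.degrees(np.arctan2(w[1],w[0]))%360)
for r,th,z in((.142,126,.034),(.2,134,.034),(.24,140,.15)):
    q,R=tcp(r,th,z,172);print(th,row(q,R0,p0,R0)[0])
```

```text
11.2 tip [0.5278 0.2285 0.0338] rpy [179.8  20.  171.7] r 0.142 th 123.4 F [-0.4 -0.8  0. ] q [ 29.  -7. -26.  55. -12.  36.]
red 347 0.074 167.043352853152
yellow 327 0.075 226.70797077692666
green 289 0.078 344.9413164373947
blue 306 0.074 46.91229821383242
126 [4.0, -4.0, -2.0]
134 [60.0, 16.0, -22.0]
140 [63.0, 20.0, -147.0]
```

Emit:
play_rows:
  increments:
    - [[4,-4,-2],[0,0,0],1]
    - [[18,1,-7],[0,0,0],1]
    - [[32,6,-12],[0,0,0],1]
    - [[46,11,-17],[0,0,0],1]
    - [[60,16,-22],[0,0,0],1]
    - [[61,17,-60],[0,0,0],1]
    - [[62,18,-100],[0,0,0],1]
    - [[63,20,-147],[0,0,0],1]
    - [[63,20,-147],[0,0,0],1]
    - [[63,20,-147],[0,0,0],1]
    - [[63,20,-147],[0,0,0],1]

```text
time: 12.35
ee_pos: [0.415, 0.2648, 0.1673]
tcp_rot: [179.9, 20.0, 171.7]
wrist_force: [0.1, -0.4, -0.9]
opening: 0.0003
grasp_force: 0.0
```

Run:
```python
from h import *
status()
p,d=camera("top");cv2.imwrite("pics/t5.png",cv2.resize(p[120:330,80:430,::-1],None,fx=2.2,fy=2.2))
for k,(c,a) in lids(p).items():
    w=onplane("top",c,.114)[0,:2]-C;print(k,a,np.hypot(*w).round(3),np.degrees(np.arctan2(w[1],w[0]))%360)
```

```text
12.35 tip [0.4214 0.2639 0.1494] rpy [179.9  20.  171.7] r 0.2403 th 140.2 F [ 0.1 -0.4 -0.9] q [ 40. -18. -22.  72. -15.  47.]
red 348 0.074 166.99254199951335
yellow 329 0.075 226.73044733802854
green 292 0.078 344.9133281589608
blue 307 0.074 46.88843328373109
```

View pics/t5.png

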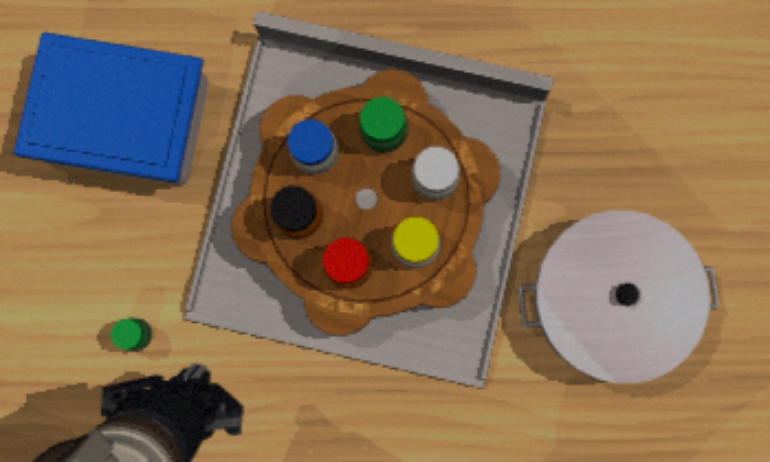

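The red jar at (346,260) is on the line from the axis (366,199) to the middle of the front edge (335,352). All six jars are standing, the arm is clear, and the tub and steamer are unmoved.

```bash
python3 -c "
from workcell import workorder
print(workorder.job_done())"
```

```text
the job is handed in; nothing more can be done
None
```

I turned the lazy Susan clockwise by about 69° and handed the job in: the red-lidded chilli jar measured at the middle of the front (167.0° against a 167° target), all six jars were standing, and the arm was clear, though no verdict came back.

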